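# Gauge the bore of the brass bushing

## Robot

A 6-joint arm with a two-finger parallel gripper is mounted at the origin on a cart in front of the work surface, level with it; the furniture and walls round the work are solid. World frame = base frame: x ahead of the robot, y to its left, z up, the work surface at z = 0. Lengths are in m, angles in degrees, forces in N, time in s.
With the tool pointing down it reaches from about 0.4 to 0.825 m from the base axis. Payload 7 kg.
Tool frame: the origin (TCP) lies at the centre of the arm's flange, where the gripper is bolted on; the fingertips stand 178 mm ahead of it and the grasp point (between the pads) lies 159 mm ahead of it (tip_reach is the distance from the TCP to the fingertips, in m); z points along the fingers, y is the line along which they close (so a half turn about z gives the same grasp; the last joint's range is limited). The gripper opens to 88 mm and grips with 3 to 60 N. Pads are 19 mm wide; open, the fingers measure 130 mm over their backs; the gripper's body (78 mm by 193 mm) begins 47 mm behind the grasp point.
Start: joints at [-51.159, 20.546, 0.682, 0, -70.136, -16.507], TCP at [0.256, -0.624, 0.405] pointing down, gripper open.
Joint ranges: [-176.03, 176.03], [-82.01, 121.73], [-58.28, 71.71], [-173.87, 95.51], [-174.79, -0.11], [-173.66, 173.66]. Speed limits (degrees/s): [136.94, 136.94, 172.46, 180, 180, 180].

## Interface

Orientations are given as [roll, pitch, yaw] about the fixed x, y, z axes, in that order (R = Rz(yaw) Ry(pitch) Rx(roll)).
In Python, from plant import * gives the robot as it stands.
- The arm moves only by the shell command python3 -m handwheel 'ROWS'. ROWS is JSON, a list of rows, each a list of 7 numbers: the opening, from -1 (shut) to 1 (fully open), then the shift along the tool's x, y, z as a fraction of full scale, then the turn, a rotation vector about the tool's x, y, z as a fraction of full scale. A call has 1 to 5 rows; each row shifts and turns the commanded pose from where the row before left it, along the tool's axes as they then stand; what a row does not reach is not made up. Full scale, the value 1, is 0.025 m for a shift and 6 degrees for a turn. A row lasts 1/8 s, in which the tool goes at most 62.5 mm and 10.7 degrees, less where a joint would pass 70% of its speed; a pose out of reach is approached as far as the arm can. A call with a number of a shift or a turn outside -1 to 1 is refused whole. A call with a gripper value outside its range is refused whole. The fingers move at their own pace and stop on an object; the grip force is fixed at half the most. Time passes only in rows, so rows that do not move let the fingers close. It gives the time, the measured TCP pose, the force, the opening and the grip force at its end, in the units of the state.
- get_obs(): the state, without advancing time (a new reading comes with each control period).
- snapshot(name): name is "side" or "top"; returns a dict with "color" (420x560x3 uint8, red, green, blue), "fx", "fy", "cx", "cy" (pixels), "k1" (the pictures are not rectified: a ray, as slopes to the right and down, at radius r is drawn at 1 + k1 r^2 times it, then the intrinsics apply), "R" (3x3) and "t" (3): a world point X has camera coordinates R X + t. Camera axes: x right, y down, z forward; pixel columns grow to the right and rows downward; lengths in m; the calibration is good to about 2 mm. A picture is of the moment at which its call begins. There is no depth.
- close_job(): hands the job in; it is judged then, once.
The state is a dict: "clock": time; "joint_pos": joint angles; "qvel": joint speeds; "tau": joint torques, N m; "tool_pos": TCP position; "orientation": TCP orientation; "force": force on the tool from outside, world axes, zero at the start; "moment": the same for the moment, N m; "opening": finger opening in m; "gripper_force": force on a finger pad.
Only numpy, scipy, OpenCV 4.12 (cv2) and the standard library are available. Lean on these libraries where they do the work, as an engineer would, in place of code of your own. Each camera call takes 0.05 s, during which the arm holds its last target. There are 200 camera calls.

## Task

Take the telescoping bore gauge by its orange handle out of the blue stand and lower it upright into the bore of the brass bushing until its round flange sits on the bushing. Push the handle 15 mm down on its post so that the plungers spring out against the bore and lock there, then draw the gauge straight up out of the bushing and stand it back in the blue stand with the handle still pushed down.

Things in the scene. Friction and masses are not known exactly. Their poses are not given: they have to be found in the camera images.
- gauge_grip (a point): Centre of the gauge's upright handle, where to grip: orange cylinder with black grooves, 30 mm diameter, 60 mm long, z up along the gauge. It slides up to 18 mm down its post and stays where left (12 N friction), so the 0.3 kg gauge can be carried by it; pushing takes 12 to 18 N. This point starts 60 mm above gauge_stop (handle fully up) and is 45 mm above it after a 15 mm push.
- gauge_stop (a point): Gauge axis at the underside of its silvery stop flange (68 mm diameter, 5 mm thick), z up. Below hangs the stem, 24 mm diameter, 36 mm long, end chamfered. Half-way down it two sprung brass plungers come out sideways as the handle is pushed: 26 mm across at first, free span 44 mm at 15 mm push, stopped at 38 mm by the bore. Starts in the stand, flange on its top.
- bushing_mouth (a point): Centre of the upper mouth of the brass-coloured bushing's bore, z up, 45 mm above the bench. The bushing is an upright tube on a 90 mm square foot plate screwed to the bench: 45 mm high, 74 mm outer diameter, bore 38 mm diameter. A dark steel one (54 mm bore) and a black plastic one (18 mm bore) of the same outer size stand near and are not to be gauged.
- stand_mouth (a point): Centre of the well's mouth in the top of the blue stand, z up. The stand is a fixed blue block, 96 x 96 mm, 50 mm high, with a square well 48 mm wide; the gauge's stem hangs in the well and its flange rests on the top.

How it is judged:
By the outcome, as a careful person would: the job done as asked, in the order asked, and still so for the second after the job is handed in, with the robot touching nothing.
It also fails if it takes over 45 s, if anything falls off the work surface, if the arm or the gripper's body presses on something with over 40 N, if the wrist force passes 120 N, or if a joint passes its speed limit or range.

## Working session

There is one attempt and no reset: what is moved stays moved. The work goes in short steps, Python scripts to look and compute and a shell command to move; the robot and the scene stay as the last step left them, time stands still between calls to the robot, and variables do not carry over. Pictures are saved under pics/ and viewed, at most 12 in all, crops included, and the job is handed in when it is done.

```bash
ls; mkdir -p pics
python3 - <<'E'
from plant import *
import cv2
for n in ("side","top"):
    s=snapshot(n); cv2.imwrite(f"pics/{n}0.png",s["color"][:,:,::-1]); print(n,s["fx"],s["cx"],s["cy"],s["k1"],s["R"],s["t"])
print(get_obs())
E
```

```text
pics
side 493.4512075359679 276.36349312673013 208.12097852281082 -0.051429856281956184 [[-0.99511419 -0.09809838  0.01115585]
 [-0.05677804  0.4761664  -0.87752026]
 [ 0.08077128 -0.87386628 -0.47940978]] [0.48425738 0.07862251 0.99736813]
top 404.4570039158137 279.89425774836434 214.83077128092393 -0.04232870318706875 [[-0.01616131 -0.99948088  0.02787088]
 [-0.99722237  0.01408532 -0.07313782]
 [ 0.07270728 -0.02897547 -0.99693233]] [0.12168437 0.46417052 0.91737347]
{'clock': 0.1, 'joint_pos': array([-5.11590249e+01,  2.05859061e+01,  6.41155099e-01, -1.83544789e-02,
       -7.01357325e+01, -1.65046007e+01]), 'qvel': array([ 0.033334  , -0.06557308,  0.12135173,  0.11258522,  0.07156777,
        0.07617663]), 'tau': array([-1.55629525e-03, -5.84161663e+01,  2.93749702e+01,  7.01544374e+00,
        1.01259223e-02, -6.89319177e-05]), 'tool_pos': array([ 0.25644272, -0.62421027,  0.40384653]), 'orientation': array([ 1.79917930e+02, -6.32228274e-03, -1.57669870e+02]), 'force': array([-0.36652562, -0.37645411, -0.05165351]), 'moment': array([ 0.0339419 , -0.04886137,  0.0178853 ]), 'gripper_force': 0.0, 'opening': 0.08757113064611956}
```

View pics/side0.png

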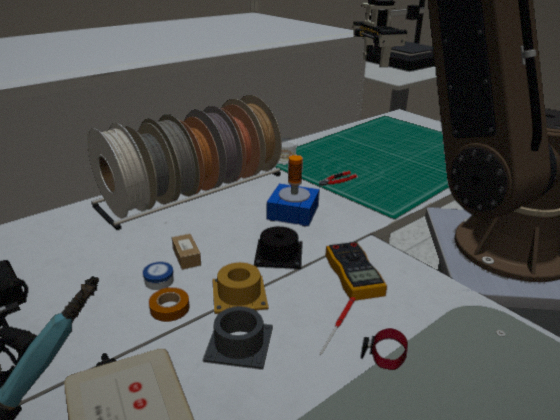

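View pics/top0.png

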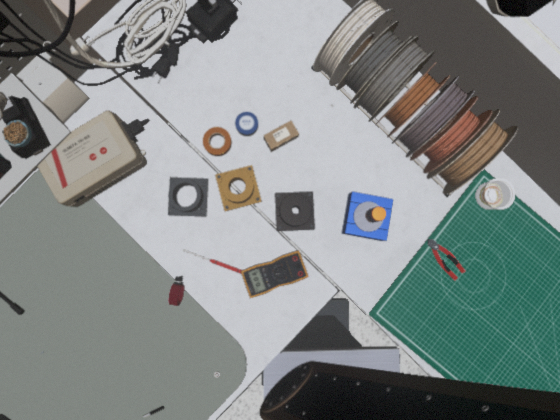

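```bash
cat > h.py <<'E'
from plant import *
import cv2, numpy as np
def rays(s,uv):
    uv=np.float64(uv).reshape(-1,1,2)
    K=np.array([[s["fx"],0,s["cx"]],[0,s["fy"],s["cy"]],[0,0,1]])
    p=cv2.undistortPoints(uv,K,np.array([s["k1"],0,0,0.]))[:,0]
    R=np.array(s["R"]);t=np.array(s["t"])
    return -R.T@t,np.c_[p,np.ones(len(p))]@R
def onz(s,uv,z):
    o,d=rays(s,uv); return o+d*((z-o[2])/d[:,2])[:,None]
def proj(s,X):
    K=np.array([[s["fx"],0,s["cx"]],[0,s["fy"],s["cy"]],[0,0,1]])
    return cv2.projectPoints(np.float64(X).reshape(-1,1,3),cv2.Rodrigues(np.array(s["R"]))[0],np.array(s["t"]),K,np.array([s["k1"],0,0,0.]))[0][:,0]
def tri(s1,p1,s2,p2):
    A=np.zeros((3,3));b=np.zeros(3);L=[]
    for s,p in((s1,p1),(s2,p2)):
        o,d=rays(s,p);d=d[0]/np.linalg.norm(d[0]);P=np.eye(3)-np.outer(d,d);A+=P;b+=P@o;L.append((o,P))
    x=np.linalg.solve(A,b);return x,[np.linalg.norm(P@(x-o)) for o,P in L]
def crop(s,u,v,w,h,k):
    return cv2.resize(np.ascontiguousarray(s["color"][v:v+h,u:u+w,::-1]),None,fx=k,fy=k,interpolation=cv2.INTER_CUBIC)
E
python3 - <<'E'
from h import *
t=snapshot("top");s=snapshot("side")
a=np.hstack([crop(t,210,160,50,50,8),crop(t,340,185,50,50,8)[:, :400]]); b=np.hstack([crop(s,205,258,66,50,6)[:, :396],crop(s,260,145,66,80,4)[:300,:264]]) if 0 else None
c=np.hstack([crop(s,205,255,80,60,5)[:300],crop(s,255,150,80,75,4)[:300]])
m=np.zeros((600,800,3),np.uint8); a=cv2.resize(a,(600,300),interpolation=cv2.INTER_AREA); m[:300,:600]=a; m[300:,:720]=c
cv2.imwrite("pics/m1.png",m)
for n,S in(("t",t),("s",s)):
    hsv=cv2.cvtColor(S["color"],cv2.COLOR_RGB2HSV)
    for nm,lo,hi in(("blue",(105,150,60),(125,255,255)),("or",(5,170,120),(20,255,255)),("brass",(15,90,80),(28,255,255))):
        k,l,st,c=cv2.connectedComponentsWithStats(cv2.inRange(hsv,lo,hi))
        print(n,nm,[(st[i].tolist(),c[i].round(1).tolist()) for i in range(1,k) if st[i,4]>60])
E
```

```text
t blue [([345, 193, 47, 47, 811], [367.9, 216.0])]
t or []
t brass [([4, 123, 22, 18, 148], [12.6, 131.2]), ([217, 166, 44, 45, 1077], [238.3, 188.2]), ([372, 207, 13, 14, 143], [378.3, 213.3]), ([242, 251, 65, 46, 293], [273.7, 272.1])]
s blue [([267, 184, 52, 41, 917], [290.1, 204.8]), ([144, 263, 28, 17, 160], [157.2, 273.8])]
s or []
s brass [([247, 103, 26, 37, 312], [262.7, 120.0]), ([288, 154, 15, 7, 74], [295.1, 157.4]), ([173, 235, 26, 22, 214], [184.8, 246.2]), ([326, 246, 61, 52, 493], [360.3, 282.5]), ([217, 263, 51, 46, 921], [243.9, 282.0]), ([213, 279, 24, 33, 249], [219.0, 299.5]), ([150, 287, 39, 26, 498], [168.3, 300.4])]
```

View pics/m1.png

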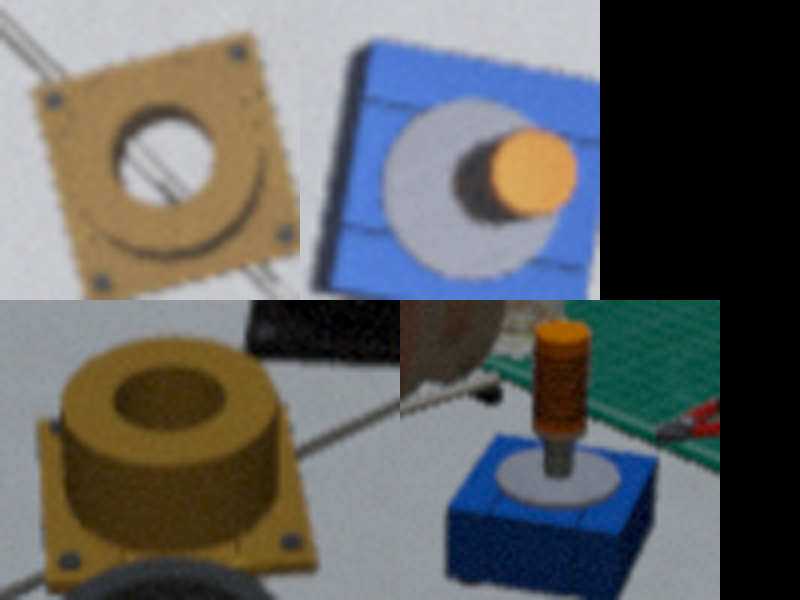

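Run:
```python
from h import *
t=snapshot("top");s=snapshot("side")
pr=lambda *a:print(*[np.round(x,4) for x in a])
pr(*tri(t,(378.7,213.2),s,(295.1,157.6)))
pr(onz(t,(378.7,213.2),.145),onz(s,(295.1,157.6),.145))
# flange: low-sat region inside blue
for S,roi in((t,(345,195,40,42)),(s,(270,182,48,28))):
    u,v,w,h=roi; hsv=cv2.cvtColor(S["color"],cv2.COLOR_RGB2HSV)[v:v+h,u:u+w]
    b=cv2.inRange(hsv,(105,120,60),(125,255,255))
    hb=cv2.convexHull(cv2.findNonZero(b)); m=np.zeros_like(b); cv2.fillPoly(m,[hb],255)
    g=cv2.bitwise_and(m,cv2.inRange(hsv,(0,0,90),(180,95,255)))
    g=cv2.morphologyEx(g,cv2.MORPH_OPEN,np.ones((3,3),np.uint8))
    k,l,st,c=cv2.connectedComponentsWithStats(g);i=1+st[1:,4].argmax()
    H=cv2.convexHull(cv2.findNonZero(np.uint8(l==i)));e=cv2.fitEllipse(H);p=np.array(e[0])+(u,v)
    print("flange px",p,e[1]);pr(onz(S,p,.055))
# bushing
pr("bore",onz(t,(236.9,185.4),.045),onz(s,(238.3,274.3),.045),*tri(t,(236.9,185.4),s,(238.3,274.3)))
# stand top face
for S,thr in((t,150),(s,110)):
    hsv=cv2.cvtColor(S["color"],cv2.COLOR_RGB2HSV)
    m=cv2.inRange(hsv,(105,120,thr),(125,255,255)); 
    if S is s: m[:,:260]=0
    H=cv2.convexHull(cv2.findNonZero(m)); q=cv2.approxPolyDP(H,4,True)[:,0]
    P=onz(S,q,.05); print(q.tolist()); pr(P)
```

```text
[ 0.457  -0.0819  0.1371] [0.0005 0.0005]
[[ 0.457  -0.0797  0.145 ]] [[ 0.4555 -0.063   0.145 ]]
flange px [367.9133606  216.18068695] (28.97517967224121, 30.33043098449707)
[[ 0.4573 -0.0801  0.055 ]]
flange px [293.96277046 193.85565472] (14.385713577270508, 30.308029174804688)
[[ 0.4561 -0.0745  0.055 ]]Traceback (most recent call last):
  File "<stdin>", line 17, in <module>
  File "<stdin>", line 3, in <lambda>
    return _wrapfunc(a, 'round', decimals=decimals, out=out)
    return _wrapit(obj, method, *args, **kwds)
    result = getattr(arr, method)(*args, **kwds)
numpy._core._exceptions._UFuncNoLoopError: ufunc 'multiply' did not contain a loop with signature matching types (dtype('<U4'), dtype('float64')) -> None
```

Run:
```python
from h import *
t=snapshot("top");s=snapshot("side")
pr=lambda *a:print(*[np.round(x,4) for x in a])
pr(onz(t,(236.9,185.4),.045),onz(s,(238.3,274.3),.045),*tri(t,(236.9,185.4),s,(238.3,274.3)))
# refined bore: side view dark interior / top view not-brass inside
hsv=cv2.cvtColor(t["color"],cv2.COLOR_RGB2HSV); 
for S,roi,thr in((t,(222,170,32,32),None),(s,(222,264,34,24),None)):
    u,v,w,h=roi; V=cv2.cvtColor(S["color"],cv2.COLOR_RGB2HSV)[v:v+h,u:u+w]
    if S is t: b=cv2.inRange(V,(13,80,105),(30,255,255))
    else: b=cv2.inRange(V[:,:,2],90,255)
    n=cv2.bitwise_not(b);k,l,st,c=cv2.connectedComponentsWithStats(n)
    i=l[h//2,w//2]
    if i==0: print("centre not in hole"); continue
    H=cv2.convexHull(cv2.findNonZero(np.uint8(l==i)));e=cv2.fitEllipse(H);p=np.array(e[0])+(u,v)
    print(st[i],p,e[1]); pr(onz(S,p,.045))
for S,thr in((t,150),(s,110)):
    hsv=cv2.cvtColor(S["color"],cv2.COLOR_RGB2HSV)
    m=cv2.inRange(hsv,(105,120,thr),(125,255,255)); 
    if S is s: m[:,:260]=0
    H=cv2.convexHull(cv2.findNonZero(m)); q=cv2.approxPolyDP(H,4,True)[:,0]
    P=onz(S,q,.05); print(q.tolist()); pr(P,P.mean(0))
# spool rack extents: nearest points on bench
print(onz(t,[(445,190),(515,130),(315,68)],.1).round(3))
o=get_obs();print(o["tool_pos"],o["orientation"])
```

```text
[[0.5312 0.2107 0.045 ]] [[0.5304 0.2153 0.045 ]] [0.5314 0.211  0.0418] [0.0003 0.0003]
[  7   8  17  17 230] [236.87152576 185.70698357] (16.715538024902344, 17.099197387695312)
[[0.5305 0.2108 0.045 ]]
[  5   4  23  13 231] [238.31310463 274.28451538] (12.631093978881836, 22.574113845825195)
[[0.5304 0.2152 0.045 ]]
[[392, 200], [386, 239], [345, 232], [352, 192]]
[[ 0.4933 -0.1373  0.05  ]
 [ 0.406  -0.1205  0.05  ]
 [ 0.4231 -0.0287  0.05  ]
 [ 0.5125 -0.047   0.05  ]] [ 0.4587 -0.0834  0.05  ]
[[318, 189], [309, 207], [267, 201], [279, 184]]
[[ 0.4047 -0.1148  0.05  ]
 [ 0.4213 -0.0277  0.05  ]
 [ 0.5116 -0.0439  0.05  ]
 [ 0.4939 -0.1298  0.05  ]] [ 0.4579 -0.079   0.05  ]
[[ 0.508 -0.238  0.1  ]
 [ 0.64  -0.404  0.1  ]
 [ 0.778  0.036  0.1  ]]
[ 0.25646531 -0.62434529  0.40455412] [ 1.79988503e+02 -2.76035349e-03 -1.57667670e+02]
```

```bash
cat > d.py <<'E'
import sys
from h import *
from scipy.spatial.transform import Rotation as Ro
o=get_obs();R=Ro.from_euler("xyz",o["orientation"],degrees=True).as_matrix()
print("t",o["clock"],"tcp",o["tool_pos"].round(4),o["orientation"].round(2),"F",o["force"].round(1),"op",o["opening"])
if len(sys.argv)>1:
    g=np.array([float(x) for x in sys.argv[1:4]]);print("scaled tool shift",(R.T@(g-o["tool_pos"])/.025).round(2))
    Rt=Ro.from_euler("xyz",[180,0,-157.67],degrees=True).as_matrix();print("turn",(Ro.from_matrix(R.T@Rt).as_rotvec(degrees=True)/6).round(2))
E
python3 -m handwheel '[[1,-0.5,0.5,0,0,0,0],[1,-0.87,0.95,0,0,0,0],[1,-0.87,0.95,0,0,0,0],[1,-0.87,0.95,0,0,0,0],[1,-0.87,0.95,0,0,0,0]]'; python3 d.py 0.457 -0.0795 0.405
```

```text
clock: 1.02
tool_pos: [0.308, -0.4854, 0.4048]
orientation: [-180.0, 0.0, -157.7]
force: [0.2, 0.1, 0.2]
opening: 0.0876
gripper_force: 0.0
t 1.025 tcp [ 0.308  -0.4854  0.4048] [-1.7998e+02  2.0000e-02 -1.5765e+02] F [0.2 0.1 0.2] op 0.08755378011646343
scaled tool shift [-1.169e+01  1.275e+01 -1.000e-02]
turn [-0.  0.  0.]
```

```bash
for i in 1; do python3 -m handwheel '[[1,-0.87,0.95,0,0,0,0],[1,-0.87,0.95,0,0,0,0],[1,-0.87,0.95,0,0,0,0],[1,-0.87,0.95,0,0,0,0],[1,-0.87,0.95,0,0,0,0]]'; done; python3 d.py 0.457 -0.0795 0.405
```

```text
clock: 1.65
tool_pos: [0.3631, -0.3343, 0.4049]
orientation: [-180.0, 0.0, -157.7]
force: [0.1, 0.1, 0.6]
opening: 0.0875
gripper_force: 0.0
t 1.65 tcp [ 0.3631 -0.3343  0.4049] [-1.7998e+02  4.0000e-02 -1.5765e+02] F [0.1 0.1 0.6] op 0.087470580460585
scaled tool shift [-7.35  8.   -0.  ]
turn [-0.    0.01  0.  ]
```

```bash
python3 -m handwheel '[[1,-0.92,1,0,0,0,0],[1,-0.92,1,0,0,0,0],[1,-0.92,1,0,0,0,0],[1,-0.92,1,0,0,0,0],[1,-0.92,1,0,0,0,0]]' >/dev/null; python3 -m handwheel '[[1,-0.92,1,0,0,0,0],[1,-0.9,1,0,0,0,0],[1,-0.5,0.5,0,0,0,0],[1,0,0,0,0,0,0]]'; python3 d.py 0.457 -0.0795 0.269
python3 - <<'E'
from h import *
t=snapshot("top");s=snapshot("side")
m=np.hstack([crop(s,240,60,100,160,3.6)[:576],crop(t,320,150,110,144,4)[:576]]);print(m.shape)
cv2.imwrite("pics/m2.png",m[:600,:800])
E
```

```text
clock: 2.78
tool_pos: [0.4519, -0.0959, 0.4047]
orientation: [-180.0, 0.0, -157.6]
force: [0.7, 0.2, 0.2]
opening: 0.0877
gripper_force: 0.0
t 2.775 tcp [ 0.4519 -0.0959  0.4047] [-1.8000e+02  1.0000e-02 -1.5755e+02] F [0.7 0.2 0.2] op 0.08771705952007978
scaled tool shift [-0.44  0.53  5.43]
turn [-0.    0.    0.02]
(576, 800, 3)
```

View pics/m2.png

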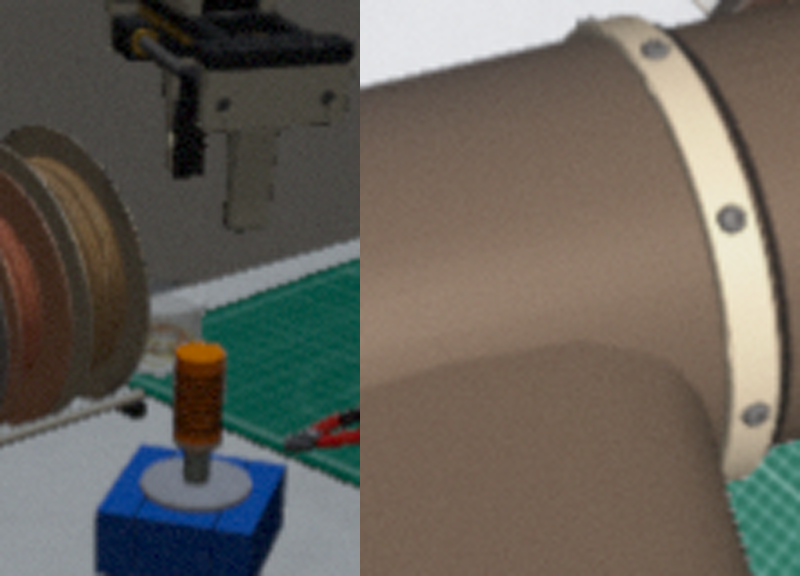

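```bash
python3 -m handwheel '[[1,-0.44,0.53,0,0,0,0],[1,0,0,0.7,0,0,0],[1,0,0,1,0,0,0],[1,0,0,1,0,0,0],[1,0,0,1,0,0,0]]' >/dev/null; python3 d.py 0.457 -0.0795 0.269
python3 - <<'E'
from h import *
s=snapshot("side")
cv2.imwrite("pics/m3.png",crop(s,250,90,90,130,4.5))
for z in(.12,.14): print(((proj(s,[[.457,-.0795,z]])[0]-(250,90))*4.5).round())
E
```

```text
t 3.5 tcp [ 0.4571 -0.0803  0.3115] [-1.8000e+02  2.0000e-02 -1.5772e+02] F [-0.7  0.2  0.3] op 0.0878793881007538
scaled tool shift [-0.01  0.03  1.7 ]
turn [-0.    0.   -0.01]
[201. 340.]
[202. 300.]
```

View pics/m3.png

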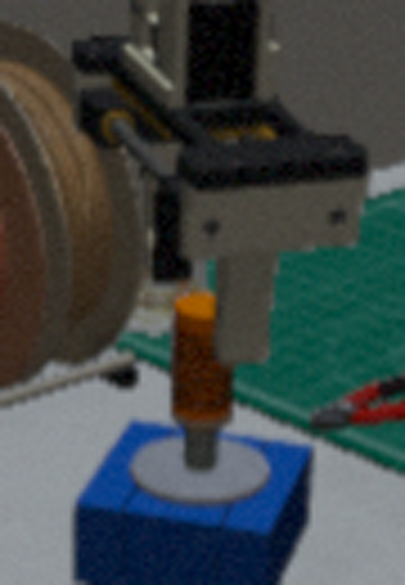

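```bash
python3 -m handwheel '[[1,0,0,0.8,0,0,0],[1,0,0,0.6,0,0,0],[1,0,0,0.3,0,0,0],[-1,0,0,0,0,0,0],[-1,0,0,0,0,0,0]]'; python3 -m handwheel '[[-1,0,0,0,0,0,0],[-1,0,0,0,0,0,0],[-1,0,0,0,0,0,0]]';python3 d.py 0.531 0.211 0.35
```

```text
clock: 4.18
tool_pos: [0.4574, -0.0803, 0.2703]
orientation: [-180.0, 0.0, -157.7]
force: [0.6, -0.4, 0.0]
opening: 0.0729
gripper_force: 0.0
clock: 4.55
tool_pos: [0.457, -0.0803, 0.2698]
orientation: [-180.0, 0.0, -157.7]
force: [0.4, -0.7, -0.2]
opening: 0.0433
gripper_force: 0.0
t 4.55 tcp [ 0.457  -0.0803  0.2698] [-1.8000e+02  2.0000e-02 -1.5767e+02] F [ 0.4 -0.7 -0.2] op 0.04326633675866613
scaled tool shift [-7.16  9.65 -3.2 ]
turn [-0.  0. -0.]
```

```bash
python3 -m handwheel '[[-1,0,0,0,0,0,0],[-1,0,0,0,0,0,0],[-1,0,0,0,0,0,0]]';python3 -m handwheel '[[-1,0,0,-0.4,0,0,0],[-1,0,0,-0.8,0,0,0],[-1,0,0,-0.8,0,0,0],[-1,0,0,-0.8,0,0,0],[-1,0,0,-0.4,0,0,0]]'
python3 - <<'E'
from h import *
s=snapshot("side")
cv2.imwrite("pics/m4.png",crop(s,240,60,110,160,3.6))
E
python3 d.py 0.531 0.211 0.35
```

```text
clock: 4.92
tool_pos: [0.4571, -0.0804, 0.2697]
orientation: [-180.0, 0.0, -157.7]
force: [0.5, -0.2, 0.3]
opening: 0.0295
gripper_force: 30.0
clock: 5.55
tool_pos: [0.457, -0.0803, 0.3509]
orientation: [-180.0, 0.1, -157.7]
force: [0.3, 0.3, -3.0]
opening: 0.0291
gripper_force: 30.0
t 5.6 tcp [ 0.4572 -0.0803  0.3516] [-1.7997e+02  1.3000e-01 -1.5766e+02] F [ 1.1 -0.4 -1. ] op 0.02964370684928037
scaled tool shift [-7.16  9.66  0.08]
turn [-0.01  0.02  0.  ]
```

View pics/m4.png

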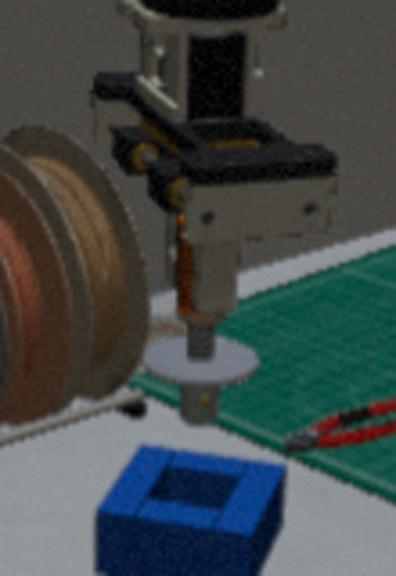

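```bash
python3 -m handwheel '[[-1,-0.35,0.45,0,0,0,0],[-1,-0.65,0.9,0,0,0,0],[-1,-0.72,1,0,0,0,0],[-1,-0.72,1,0,0,0,0],[-1,-0.72,1,0,0,0,0]]' >/dev/null; python3 -m handwheel '[[-1,-0.72,1,0,0,0,0],[-1,-0.72,1,0,0,0,0],[-1,-0.72,1,0,0,0,0],[-1,-0.72,0.9,0,0,0,0],[-1,-0.5,0.6,0,0,0,0]]' >/dev/null; python3 -m handwheel '[[-1,-0.4,0.5,0,0,0,0],[-1,-0.2,0.3,0,0,0,0],[-1,0,0,0,0,0,0]]'; python3 d.py 0.531 0.210 0.35;python3 - <<'E'
from h import *
t=snapshot("top");s=snapshot("side")
cv2.imwrite("pics/m5.png",np.hstack([crop(s,190,150,100,150,4),crop(t,200,140,100,150,4)]))
# well centre in side view
u,v,w,h=260,180,62,50
hsv=cv2.cvtColor(s["color"],cv2.COLOR_RGB2HSV)
for S,r in((s,(262,182,58,28)),(t,(345,193,48,47))):
    u,v,w,h=r;V=cv2.cvtColor(S["color"],cv2.COLOR_RGB2HSV)[v:v+h,u:u+w,2]
    print(u,v);print("\n".join(" ".join(f"{x:3d}" for x in row[::2]) for row in V[::3]))
E
```

```text
clock: 7.22
tool_pos: [0.5305, 0.2108, 0.3495]
orientation: [-180.0, -0.0, -157.7]
force: [0.3, -0.6, -3.7]
opening: 0.0298
gripper_force: 30.0
t 7.225 tcp [0.5305 0.2108 0.3495] [-1.8000e+02 -2.0000e-02 -1.5766e+02] F [ 0.3 -0.6 -3.7] op 0.02982189630015559
scaled tool shift [-0.01 -0.04 -0.02]
turn [-0. -0.  0.]
262 182
 76  75  74  60  42  66  77  84 154 159 160 159 159 160 158 161 159 158 160 159 157 158 153 112  73  69  78  96 100
 79  79  71  46  36  68  75  77 144 146 146 147 145 134 150 148 155 156 156 158 159 160 161 159 159 154 144  96  63
 73  76  76  75  69  75  76  71 141 147 146 146 111 139 143 144 144 148 146 147 147 147 145 130 151 149 154 154 155
 78  77  78  77  72  74  71  98 143 147 147 102  53  63  63  65  71  69  82 105 119 122 126 142 146 144 146 147 104
134 144 159 156 152 145 147 147 146 146 108  47  47  62  62  61  63  63  60  63  63  62 129 148 144 146 146 122  66
157 164 158 158 149 148 147 145 147 112  47  48  50  61  66  63  60  64  59  60  64 116 144 144 150 148 136  55  78
161 160 155 147 147 148 145 148 125 141 144 144 144 145 129 113 103  91  74  64 
[... 1227 characters left out ...]
 119 244 245 242 243 241 236
100 216 246 246 245 245 228 241 242 242 241 242 242 241 237 126  95 160 245 244 243 242 238 239
101 213 229 209 209 233 234 239 241 242 241 240 240 239 234 105  95 224 245 244 243 242 220 241
113 242 246 245 246 245 244 244 240 235 239 229 230 237 198 102 105 235 244 243 241 242 234 240
155 246 245 246 246 247 245 246 246 245 243 245 244 244 243 243 233 229 226 211 202 228 239 241
205 244 245 246 247 247 246 246 246 245 245 245 244 244 245 245 244 244 243 243 244 240 241 241
233 224 218 188 158 166 177 199 233 241 244 245 245 245 245 244 245 244 243 244 243 224 240 241
239 239 240 240 238 238 239 240 235 229 222 193 153 163 173 192 226 239 242 243 244 240 242 240
```

View pics/m5.png

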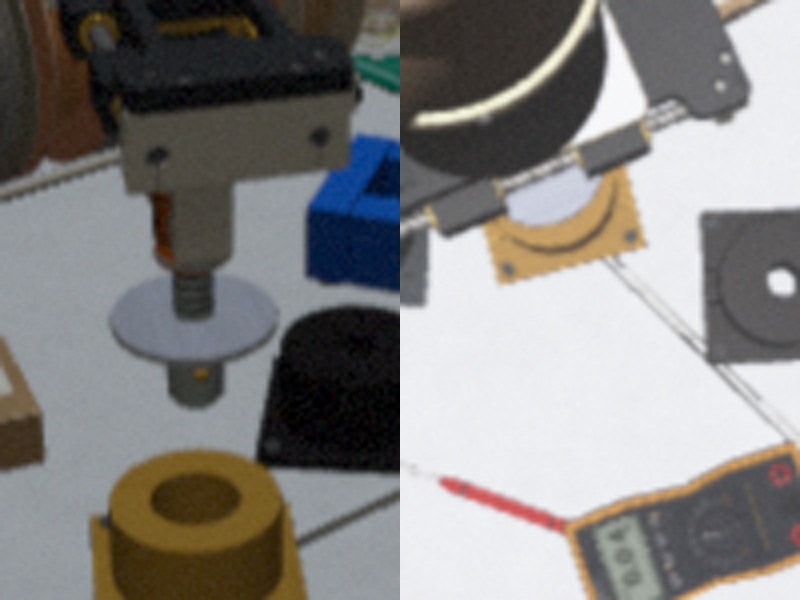

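```bash
python3 -m handwheel '[[-1,0,-0.02,0.6,0,0,0],[-1,0,0,0.8,0,0,0],[-1,0,0,0.7,0,0,0],[-1,0,0,0.5,0,0,0],[-1,0,0,0.4,0,0,0]]'; python3 -m handwheel '[[-1,0,0,0.2,0,0,0],[-1,0,0,0.1,0,0,0],[-1,0,0,0,0,0,0]]'; python3 d.py 0.531 0.210 0.2648;python3 - <<'E'
from h import *
s=snapshot("side")
cv2.imwrite("pics/m6.png",crop(s,190,180,100,140,4))
E
```

```text
clock: 7.95
tool_pos: [0.5306, 0.2099, 0.2738]
orientation: [-180.0, -0.0, -157.7]
force: [0.1, 0.0, -3.0]
opening: 0.0297
gripper_force: 30.0
clock: 8.32
tool_pos: [0.5308, 0.2103, 0.2674]
orientation: [180.0, 0.0, -157.7]
force: [0.6, 0.2, -3.3]
opening: 0.0296
gripper_force: 30.0
t 8.325 tcp [0.5308 0.2103 0.2674] [ 1.8000e+02  2.0000e-02 -1.5766e+02] F [ 0.6  0.2 -3.3] op 0.02955826570169531
scaled tool shift [-0.01 -0.01  0.1 ]
turn [0. 0. 0.]
```

View pics/m6.png

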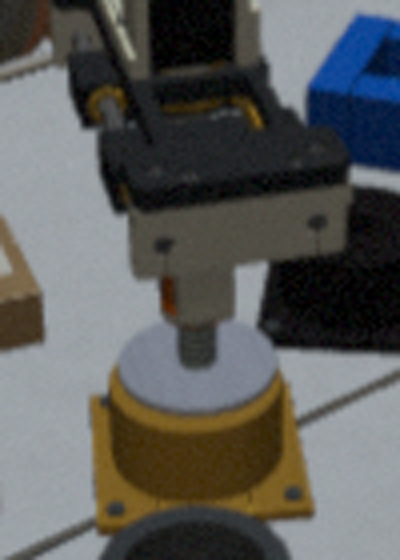

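```bash
for i in 1; do python3 -m handwheel '[[-1,0,0,0.06,0,0,0],[-1,0,0,0,0,0,0]]'|sed -n 2,4p;python3 -m handwheel '[[-1,0,0,0.06,0,0,0],[-1,0,0,0,0,0,0]]'|sed -n 2,4p;python3 -m handwheel '[[-1,0,0,0.04,0,0,0],[-1,0,0,0,0,0,0]]'|sed -n 2,4p; done
```

```text
tool_pos: [0.5306, 0.2102, 0.2658]
orientation: [180.0, 0.0, -157.7]
force: [-0.6, -0.1, -2.8]
tool_pos: [0.5308, 0.2102, 0.2646]
orientation: [-180.0, 0.0, -157.7]
force: [-1.6, -0.5, 1.7]
tool_pos: [0.5308, 0.2103, 0.2643]
orientation: [-180.0, 0.1, -157.6]
force: [-3.6, -0.8, 8.6]
```

```bash
python3 -m handwheel '[[-1,0,0,0.1,0,0,0],[-1,0,0,0.1,0,0,0],[-1,0,0,0,0,0,0]]'|sed -n 2,4p;python3 -m handwheel '[[-1,0,0,0.1,0,0,0],[-1,0,0,0.1,0,0,0],[-1,0,0,0,0,0,0]]'|sed -n 2,4p
```

```text
tool_pos: [0.5308, 0.2102, 0.2593]
orientation: [-180.0, 0.1, -157.6]
force: [-3.2, -1.2, 8.8]
tool_pos: [0.5308, 0.2102, 0.2543]
orientation: [-180.0, 0.1, -157.6]
force: [-3.6, -0.8, 8.5]
```

```bash
python3 -m handwheel '[[-1,0,0,0.1,0,0,0],[-1,0,0,0.09,0,0,0],[-1,0,0,0,0,0,0],[-1,0,0,0,0,0,0]]'|sed -n 2,4p;python3 - <<'E'
from h import *
s=snapshot("side")
cv2.imwrite("pics/m7.png",crop(s,200,210,80,90,6))
E
```

```text
tool_pos: [0.5308, 0.2102, 0.2497]
orientation: [-180.0, 0.1, -157.6]
force: [-5.0, -0.7, 10.2]
```

View pics/m7.png

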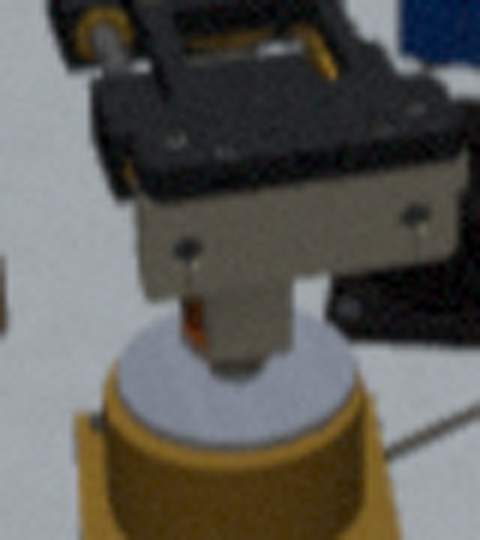

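```bash
python3 -m handwheel '[[-1,0.03,0.01,0,0,0,0],[-1,0,0,0,0,0,0]]'|sed -n 2,4p; python3 -m handwheel '[[-1,0,0,-0.05,0,0,0],[-1,0,0,0,0,0,0]]'|sed -n 2,4p; python3 -m handwheel '[[-1,0,0,-0.05,0,0,0],[-1,0,0,0,0,0,0]]'|sed -n 2,4p
```

```text
tool_pos: [0.5305, 0.2103, 0.2497]
orientation: [-180.0, 0.1, -157.6]
force: [-0.7, -1.8, 6.8]
tool_pos: [0.5302, 0.2105, 0.2498]
orientation: [180.0, 0.1, -157.7]
force: [0.3, 2.7, -1.9]
tool_pos: [0.5298, 0.2102, 0.2507]
orientation: [180.0, -0.0, -157.7]
force: [-0.1, 1.1, -2.9]
```

```bash
python3 -m handwheel '[[-1,0,0,-0.1,0,0,0],[-1,0,0,-0.1,0,0,0],[-1,0,0,-0.1,0,0,0],[-1,0,0,-0.1,0,0,0]]'|sed -n 2,4p; python3 -m handwheel '[[-1,0,0,-0.2,0,0,0],[-1,0,0,-0.2,0,0,0],[-1,0,0,-0.2,0,0,0],[-1,0,0,-0.2,0,0,0]]'|sed -n 2,4p;python3 - <<'E'
from h import *
s=snapshot("side")
cv2.imwrite("pics/m8.png",crop(s,200,180,80,110,5))
E
```

```text
tool_pos: [0.5298, 0.21, 0.261]
orientation: [-180.0, -0.0, -157.7]
force: [-0.2, 2.4, -5.2]
tool_pos: [0.53, 0.21, 0.2815]
orientation: [-180.0, 0.0, -157.7]
force: [0.3, -0.1, -3.5]
```

View pics/m8.png

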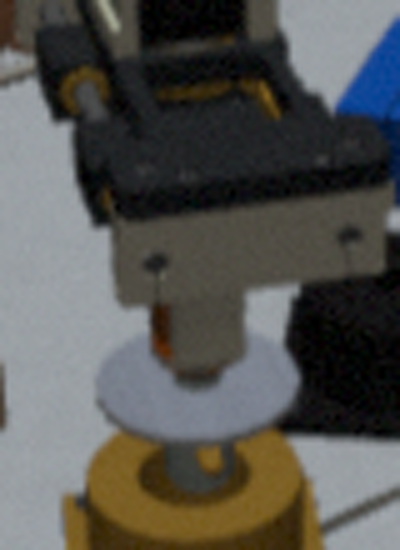

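```bash
python3 -m handwheel '[[-1,0,0,-0.4,0,0,0],[-1,0,0,-0.6,0,0,0],[-1,0,0,-0.8,0,0,0],[-1,0,0,-0.5,0,0,0],[-1,0,0,0,0,0,0]]'|sed -n 2,4p; python3 d.py 0.458 -0.083 0.34
python3 - <<'E'
from h import *
t=snapshot("top")
print(onz(t,[(368.75,216.25),(360,204),(381,208),(377.5,228.5),(356.5,224.5)],.05).round(4))
E
```

```text
tool_pos: [0.5301, 0.2103, 0.3398]
orientation: [180.0, 0.1, -157.7]
force: [-0.5, 0.2, -3.7]
t 12.85 tcp [0.5301 0.2103 0.3398] [ 1.7996e+02  1.4000e-01 -1.5766e+02] F [-0.5  0.2 -3.7] op 0.02970526027543146
scaled tool shift [ 7.13 -9.76 -0.03]
turn [0.01 0.02 0.  ]
[[ 0.4574 -0.0832  0.05  ]
 [ 0.4852 -0.0643  0.05  ]
 [ 0.4756 -0.1116  0.05  ]
 [ 0.4297 -0.1021  0.05  ]
 [ 0.4394 -0.055   0.05  ]]
```

Well centre agrees with (0.458, −0.083). Carrying back.

```bash
python3 -m handwheel '[[-1,0.35,-0.45,0,0,0,0],[-1,0.65,-0.9,0,0,0,0],[-1,0.72,-1,0,0,0,0],[-1,0.72,-1,0,0,0,0],[-1,0.72,-1,0,0,0,0]]' >/dev/null; python3 -m handwheel '[[-1,0.72,-1,0,0,0,0],[-1,0.72,-1,0,0,0,0],[-1,0.72,-1,0,0,0,0],[-1,0.72,-1,0,0,0,0],[-1,0.5,-0.7,0,0,0,0]]' >/dev/null; python3 -m handwheel '[[-1,0.4,-0.5,0,0,0,0],[-1,0.19,-0.21,0,0,0,0],[-1,0,0,0,0,0,0],[-1,0,0,0.8,0,0,0],[-1,0,0,0.4,0,0,0]]'; python3 d.py 0.458 -0.083 0.2547;python3 - <<'E'
from h import *
s=snapshot("side")
cv2.imwrite("pics/m9.png",crop(s,250,90,90,140,4.2))
E
```

```text
clock: 14.78
tool_pos: [0.4576, -0.0828, 0.3076]
orientation: [180.0, -0.1, -157.6]
force: [0.2, 0.1, -3.4]
opening: 0.0298
gripper_force: 30.0
t 14.775 tcp [ 0.4576 -0.0828  0.3076] [ 1.7998e+02 -5.0000e-02 -1.5763e+02] F [ 0.2  0.1 -3.4] op 0.029798525507998063
scaled tool shift [-0.01 -0.01  2.11]
turn [ 0.   -0.01  0.01]
```

View pics/m9.png

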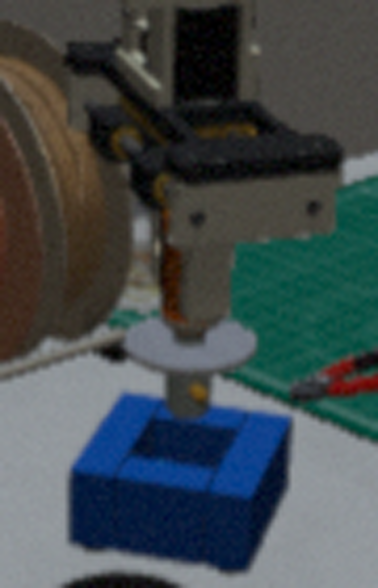

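```bash
python3 -m handwheel '[[-1,0,0,0.4,0,0,0],[-1,0,0,0.4,0,0,0],[-1,0,0,0.4,0,0,0],[-1,0,0,0,0,0,0]]'|sed -n 2,4p; python3 -m handwheel '[[-1,0,0,0.3,0,0,0],[-1,0,0,0.3,0,0,0],[-1,0,0,0.15,0,0,0],[-1,0,0,0,0,0,0]]'|sed -n 2,4p
```

```text
tool_pos: [0.4574, -0.0834, 0.2775]
orientation: [180.0, -0.1, -157.7]
force: [-0.3, 0.1, -3.2]
tool_pos: [0.4576, -0.0833, 0.2593]
orientation: [180.0, -0.0, -157.7]
force: [0.8, -0.1, -3.3]
```

```bash
python3 -m handwheel '[[-1,0,0,0.08,0,0,0],[-1,0,0,0.06,0,0,0],[-1,0,0,0,0,0,0]]'|sed -n 2,4p; python3 -m handwheel '[[-1,0,0,0.03,0,0,0],[-1,0,0,0,0,0,0]]'|sed -n 2,4p
```

```text
tool_pos: [0.4577, -0.0833, 0.2561]
orientation: [180.0, -0.0, -157.7]
force: [0.5, -0.8, -3.1]
tool_pos: [0.4577, -0.0833, 0.2554]
orientation: [180.0, -0.0, -157.7]
force: [0.6, -0.0, -3.2]
```

```bash
python3 -m handwheel '[[-1,0,0,0.02,0,0,0],[-1,0,0,0,0,0,0]]'|sed -n 2,4p; python3 -m handwheel '[[-1,0,0,0.01,0,0,0],[-1,0,0,0,0,0,0]]'|sed -n 2,4p
```

```text
tool_pos: [0.4577, -0.0833, 0.2549]
orientation: [180.0, -0.0, -157.7]
force: [-0.1, 0.4, -2.7]
tool_pos: [0.4577, -0.0833, 0.2548]
orientation: [-180.0, 0.0, -157.7]
force: [0.2, 0.0, -2.5]
```

Nearly in contact (TCP 0.2548, expected 0.2547); a hair more, then release and retreat.

```bash
python3 -m handwheel '[[-1,0,0,0.015,0,0,0],[-1,0,0,0,0,0,0]]'|sed -n 2,4p; python3 -m handwheel '[[1,0,0,0,0,0,0],[1,0,0,0,0,0,0],[1,0,0,0,0,0,0],[1,0,0,0,0,0,0],[1,0,0,0,0,0,0]]'; python3 -m handwheel '[[1,0,0,0,0,0,0],[1,0,0,-0.4,0,0,0],[1,0,0,-0.8,0,0,0],[1,0,0,-1,0,0,0],[1,0,0,-1,0,0,0]]'; python3 -m handwheel '[[1,0,0,-0.8,0,0,0],[1,0,0,-0.5,0,0,0],[1,0,0,0,0,0,0],[1,0,0,0,0,0,0]]'
python3 - <<'E'
from h import *
s=snapshot("side")
cv2.imwrite("pics/m10.png",crop(s,250,90,90,140,4.2))
E
```

```text
tool_pos: [0.4577, -0.0833, 0.2547]
orientation: [-180.0, 0.0, -157.7]
force: [-3.4, 0.5, 4.9]
clock: 17.82
tool_pos: [0.4577, -0.0833, 0.2543]
orientation: [-180.0, -0.0, -157.7]
force: [0.0, 0.2, 0.2]
opening: 0.074
gripper_force: 0.0
clock: 18.45
tool_pos: [0.4576, -0.0833, 0.3358]
orientation: [-180.0, 0.0, -157.7]
force: [0.6, -0.0, -0.5]
opening: 0.0876
gripper_force: 0.0
clock: 18.95
tool_pos: [0.4574, -0.0833, 0.3661]
orientation: [180.0, -0.1, -157.7]
force: [-0.9, -0.3, -0.8]
opening: 0.0879
gripper_force: 0.0
```

View pics/m10.png

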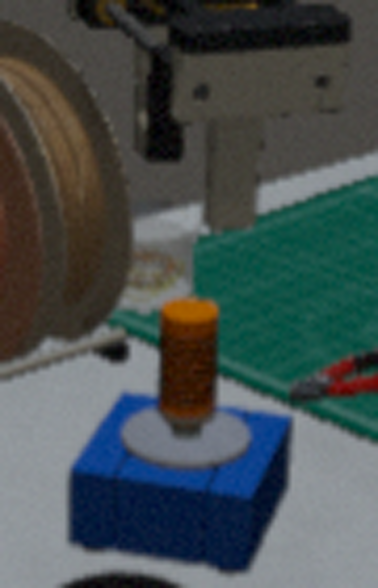

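The gauge stands upright in the stand (flange centre about (187,437) in the crop), with the handle down and the gripper clear of it.

```bash
python3 -c "
from plant import *
print(close_job())"
```

```text
the job is handed in; nothing more can be done
None
```

The job is handed in: the gauge was seated in the brass bushing, its handle pushed 15 mm down, then drawn out and stood back upright in the blue stand with the handle still down, in about 19 s of robot time.

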